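Clamp a nylon pinion on the anvil

TASK

Clamp the white nylon pinion where it sits on the clamp's anvil: press the free jaw down the bar against it until the jaw tilts and binds, pressing no harder than that takes, then screw the T-handle tight, about a third of a turn, and let go. Over-tightening crushes the nylon; leave the loose parts lying about undisturbed.

Things in the scene. Friction and masses are not known exactly. Their poses are not given: they have to be found in the camera images.
- clamp: bench F-clamp bolted down, placed and yawed anew each time: base plate 230 x 100 x 15 mm, steel anvil block 70 x 70 mm with its top 40 mm above the table, upright bar 22 x 10 mm whose cap (30 x 16 mm) ends 198 mm above the table. Origin on the table surface under the anvil's centre; x points to the bar, whose centre is 120 mm away; z up
- jaw: the free jaw, a grey casting on the bar that carries arm, boss, screw and handle. Origin at the bar's centre line, half-way up its 64 mm high sleeve; z up. An arm 20 mm wide and 22 mm high reaches 120 mm from it to the upright screw above the anvil. It starts 34 to 64 mm too high, slides down under about 3 N and stays where it is put
- boss_top (a point): centre of the top of a round boss on the arm, 24 mm in diameter, 51 mm tall, 38 mm from the bar's centre, 62 mm above the jaw's origin: press down here, under 40 N. z: boss axis, tilts with the arm. Once the screw's foot meets the work a push of 8 to 16 N tilts the arm by about 0.02 rad (sleeve sinks some 3 mm more), then the jaw binds and the push rises; 20 N is ample. Bound, it does not slip back
- handle_grip (a point): centre of the T-handle on top of the screw, a level steel bar 56 mm long (x), 12 mm thick (y), 20 mm high; z up. 86 to 98 mm above the jaw's origin at the start. Clockwise seen from above tightens; it starts at any angle. While it tightens it stays at the same height (the foot stands on the work). How far the screw's foot, 26 mm in diameter, reaches down differs each time and is not measured
- pinion: white nylon spur pinion lying flat on the anvil, 63 mm over its 16 teeth, 25 mm thick, origin at the centre of its underside, z up; it starts within 5 mm of the anvil's centre. It is to be squeezed with 25 to 80 N; over 100 N spoils it
- spur_gear: bystander: brushed steel spur gear lying flat, 100 mm over the teeth, 19 mm thick; origin at the centre of its underside
- spare_pinion: bystander: white nylon pinion of the same size lying on the table; origin at the centre of its underside
- bushing: bystander: bronze bushing standing on the table, 28 mm in diameter, 30 mm high; origin at the centre of its underside
- collar: bystander: black steel shaft collar lying on the table, 40 mm in diameter, 14 mm high; origin at the centre of its underside
- screw (a point): point on the screw's axis at the top of the arm's round end, 82 mm from the boss's axis; z up. The screw feeds 12.6 mm a turn and takes about 0.2 N m to turn, a little more when tight. Once the jaw is bound with a push of 20 N, a third of a turn makes it tight; the clamping force grows by about 20 N per rad. The screw's travel is too short to reach the work unless the jaw is slid first
- boss: that boss; origin on its axis, 62 mm below its top, level with the jaw's origin; z up

How it is judged (in metres and radians):
On the way, in this order (a step that is already met when the one before it is completed fails the run):
1. the jaw has been slid down so that its foot bears on the pinion and the jaw has tilted on the bar (angle between boss_top's own z axis and vertical above 0.012 rad and contact force between jaw and pinion above 2 N), for 0.2 s.
2. the handle is screwed tight: the jaw squeezes the pinion with more than 25 N (contact force between jaw and pinion above 25 N), for 0.2 s.
At the end, for the whole second after the job is handed in: the jaw is tilted (over 0.012 rad) and bound on the bar, its foot squeezes the pinion with 25 to 80 N with no hand on it, and the pinion lies flat on the anvil within 8 mm of where it was (contact force between jaw and pinion between 25 and 80 N and angle between boss_top's own z axis and vertical above 0.012 rad and distance of pinion from where it was at the start of the episode below 0.008 m and angle between pinion's own z axis and vertical below 0.05 rad); the robot touches nothing.
It fails at once if the pinion is crushed: squeezed with more than 100 N (contact force between jaw and pinion above 100 N).
It fails at once if a bystander part is moved by more than 15 mm (distance of any of spur_gear, spare_pinion, bushing, collar from where it was at the start of the episode above 0.015 m).
It fails at once if the boss is pressed with more than 40 N (contact force between anything else and boss above 40 N).
It also fails if it takes over 58 s, if anything falls off the work surface, if the arm or the gripper's body presses on something with over 40 N, if the wrist force passes 120 N, or if a joint passes its speed limit or range.

ROBOT

A 6-joint arm with a two-finger parallel gripper is mounted at the origin on the work surface. World frame = base frame: x ahead of the robot, y to its left, z up, the work surface at z = 0. Lengths are in m, angles in degrees, forces in N, time in s.
With the tool pointing down it reaches from about 0.3 to 0.75 m from the base axis. Payload 8.5 kg.
Tool frame: the origin (TCP) lies midway between the tips of the shut fingers; the grasp point (between the pads) lies 19 mm behind it (env.tcp_to_grasp is the z of the grasp point in the tool frame, in m); z points along the fingers, y is the line along which they close (so a half turn about z gives the same grasp; the last joint's range is limited). The gripper opens to 85 mm and grips with 20 to 120 N. Pads are 22 mm wide; open, the fingers measure 114 mm over their backs; the gripper's body (76 mm by 85 mm) begins 54 mm behind the grasp point. The pads swing forward as they close: fully open they stand 13 mm farther back than shut.
Start: joints at [58.826, 21.807, 74.336, -0, 83.858, -12.336], TCP at [0.178, 0.521, 0.231] pointing down, gripper open.
Joint ranges: [-178.18, 178.18], [-50.72, 133.34], [12.68, 142.11], [-81.47, 261.47], [9.98, 163.14], [-165.26, 165.26]. Speed limits (degrees/s): [136.94, 136.94, 180, 180, 180, 180].

INTERFACE

Orientations are given as a 3x3 rotation matrix whose columns are the frame's x, y, z axes.
In Python, from rig import env, imaging, job, models gives the robot as it stands. The module is installed in compiled form; this text tells all that it offers.
- The arm moves only by the tool jog_arm, never from a script. Its argument "plan" is text: rows parted by semicolons, each of 7 numbers parted by spaces: the turn, a rotation vector about the tool's x, y, z in degrees, then the shift along the tool's x, y, z in cm, then the closure in counts, from 0 (fully open) to 255 (shut). In form: rx ry rz x y z claw; .... A call has 1 to 10 rows; each row shifts and turns the commanded pose from where the row before left it, along the tool's axes as they then stand; what a row does not reach is not made up. A row lasts 1/12 s, in which the tool goes at most 41.7 mm and 7.16 degrees, less where a joint would pass 70% of its speed; a pose out of reach is approached as far as the arm can. A call with a gripper value outside its range is refused whole. The fingers move at their own pace and stop on an object; "grip_force" is the grip in N (left out, the last holds). Time passes only in rows, so rows that do not move let the fingers close. It gives the time, the measured TCP pose, the force, the opening and the grip force at its end, in the units of the state.
- env.observe(): the state, without advancing time (a new reading comes with each control period).
- imaging.get_image(name): name is "side" or "top" or "wrist"; returns a dict with "pixels" (420x560x3 uint8, red, green, blue), "depth" (420x560 float32, m along the optical axis (not along the pixel's ray), 0 where there is no reading), "fov_y" (degrees; the focal length in pixels is half the picture's height over the tangent of half this angle, whatever the lens; pixels are square), "cx", "cy" (the principal point, pixels), "world_from_camera" (4x4, takes a point from camera to world coordinates). Camera axes: x right, y down, z forward; pixel columns grow to the right and rows downward; lengths in m; the calibration is good to about 2 mm. The wrist camera is an equidistant fisheye: a pixel r from the principal point sees the ray r / f radians off the axis. A picture is of the moment at which its call begins.
- job.close_job(): hands the job in; it is judged then, once.
Trained networks look in the newest picture that a camera, given by its name, has taken for a name from the list of things; names that differ only in an ending like _2 or _b are one class to them, and where a whole thing is asked for, a point or a joint stands for the part that bears it (a point fixed in the world has none). Each returns a list of dicts, best first, with "confidence" (0 to 1); they miss things now and then, are a little off and sometimes report something else, mostly with a low value. They report only what shows in the picture. A call takes as long as a camera call.
- models.outline_of(camera, query): "region" (420x560 bool, what is visible of it) and "bbox" ([centre column, centre row, width, height] in pixels, round what is visible of it).
- models.tip_of(camera, query): "at" ([column, row] in pixels: a listed point, or the origin of a listed thing).
The state is a dict: "time_s": time; "q": joint angles; "qvel": joint speeds; "joint_efforts": joint torques, N m; "position": TCP position; "tool_rot": TCP orientation; "ft_force": force on the tool from outside, world axes, zero at the start; "wrist_torque": the same for the moment, N m; "grip_width": finger opening in m; "gripper_force": force on a finger pad.
Only numpy, scipy, OpenCV 4.12 (cv2) and the standard library are available. Lean on these libraries where they do the work, as an engineer would, in place of code of your own. Each camera call takes 0.05 s, during which the arm holds its last target. There are 200 camera calls.

## Working session

There is one attempt and no reset: what is moved stays moved. The work goes in short steps, Python scripts to look and compute and a tool call to move; the robot and the scene stay as the last step left them, time stands still between calls to the robot, and variables do not carry over. Pictures are saved under pics/ and viewed, at most 10 in all, crops included, and the job is handed in when it is done.

Besides the shell and the picture viewer there is one more tool, called after "Emit:" as name(argument=value, ...) on one line, values as JSON. jog_arm: Moves the arm, as the interface text tells. Its arguments: {"type":"object","properties":{"plan":{"type":"string"},"grip_force":{"type":"number"}},"required":["plan"]}

```bash
mkdir -p pics; cat > h.py <<'E'
import numpy as np, cv2
from rig import env, imaging, job, models
def ray(im,uv,fish=False):
    f=210/np.tan(np.radians(im["fov_y"]/2)); return np.array([(uv[0]-im["cx"])/f,(uv[1]-im["cy"])/f,1.])
def at_depth(im,uv,d):
    T=np.array(im["world_from_camera"]); return T[:3,:3]@(ray(im,uv)*d)+T[:3,3]
def at_z(im,uv,z):
    T=np.array(im["world_from_camera"]); r=T[:3,:3]@ray(im,uv); return T[:3,3]+r*(z-T[2,3])/r[2]
def dep(im,uv,k=2):
    c,r=int(round(uv[0])),int(round(uv[1])); p=im["depth"][max(r-k,0):r+k+1,max(c-k,0):c+k+1]; p=p[p>0]
    return float(np.median(p)) if p.size else 0
def cloud(im):
    T=np.array(im["world_from_camera"]); v,u=np.mgrid[:420,:560]; f=210/np.tan(np.radians(im["fov_y"]/2)); d=im["depth"]
    P=np.stack([(u-im["cx"])/f*d,(v-im["cy"])/f*d,d],-1)@T[:3,:3].T+T[:3,3]; P[d==0]=np.nan; return P
E
python3 - <<'E'
from h import *
np.set_printoptions(precision=4,suppress=True)
ims=[]
for c in("top","side"):
    im=imaging.get_image(c); ims.append(im["pixels"]); print(c,im["fov_y"],np.array(im["world_from_camera"])[:3,3],np.array(im["world_from_camera"])[:3,2])
    for q in("boss_top","handle_grip","screw","pinion","clamp","jaw","spur_gear","spare_pinion","bushing","collar"):
        for r in models.tip_of(c,q)[:2]:
            d=dep(im,r["at"]); print(q,round(r["confidence"],2),np.array(r["at"]),at_depth(im,r["at"],d) if d else None)
    cv2.imwrite(f"pics/{c}0.png",im["pixels"][:,:,::-1])
s=env.observe(); print(s["position"],s["tool_rot"],s["ft_force"],s["time_s"],env.tcp_to_grasp)
E
```

```text
top 44.117107421588194 [ 0.4451 -0.1428  1.0831] [ 0.1197 -0.0134 -0.9927]
boss_top 0.7 [147.9 235.5] [0.5143 0.0661 0.2079]
handle_grip 0.67 [171.5 195.6] [0.5752 0.0188 0.2503]
screw 0.81 [180.8 201.7] [0.5752 0.016  0.1803]
pinion 0.9 [188.5 213.5] [0.5679 0.0207 0.0665]
pinion 0.63 [341.5 162.4] [ 0.6814 -0.2934  0.0012]
clamp 0.83 [195.1 213.2] [0.5685 0.0079 0.0649]
jaw 0.77 [139.9 260. ] [0.4742 0.0865 0.1773]
jaw 0.17 [154.7 238. ] [0.5112 0.0586 0.1897]
spur_gear 0.94 [352.6 304.9] [ 0.3828 -0.305   0.0199]
spare_pinion 0.8 [266.2 144.1] [ 0.7169 -0.1336  0.025 ]
bushing 0.46 [340.7 163.2] [ 0.6795 -0.2915  0.0022]
side 45.718225560408655 [ 0.1588 -0.819   0.6648] [ 0.3985  0.7499 -0.528 ]
boss_top 0.72 [237.4 154.5] [0.5159 0.0721 0.2058]
handle_grip 0.94 [272.2 145.4] [0.5718 0.0189 0.2368]
screw 0.92 [275.6 174.9] [0.5781 0.0167 0.1681]
pinion 0.89 [273.1 222.7] [ 0.5619 -0.0019  0.0625]
clamp 0.58 [273.4 236. ] [ 0.5595 -0.0076  0.0313]
jaw 0.86 [221.9 182.2] [0.4776 0.0736 0.148 ]
spur_gear 0.55 [260.9 377.2] [ 0.375  -0.3313  0.0178]
spare_pinion 0.7 [367.8 263.4] [ 0.7012 -0.1676  0.0149]
spare_pinion 0.54 [274.  141.1] [0.5742 0.0153 0.2473]
bushing 0.84 [396.7 304.3] [ 0.6706 -0.3007  0.022 ]
collar 0.81 [353.7 348.6] [ 0.5419 -0.3481  0.0148]
collar 0.69 [260.9 375.9] [ 0.3758 -0.3298  0.0188]
[0.1776 0.5205 0.2313] [[-0.9464  0.3229 -0.    ]
 [ 0.3229  0.9464  0.    ]
 [ 0.      0.     -1.    ]] [ 0.2446 -0.2177 -0.2112] 1.1 -0.0187
```

```bash
python3 - <<'E'
from h import *
np.set_printoptions(precision=4,suppress=True)
out=[]
for c,(c0,c1,r0,r1) in(("top",(90,250,150,300)),("side",(180,340,110,260))):
    im=imaging.get_image(c); out.append(cv2.resize(im["pixels"][r0:r1,c0:c1,::-1],(400,375),interpolation=cv2.INTER_CUBIC))
    P=cloud(im)
    near=(np.abs(P[...,0]-.52)<.12)&(np.abs(P[...,1]-.055)<.12)
    # z histogram of level patches
    z=P[...,2][near]; h,e=np.histogram(z[(z>.1)&(z<.3)],bins=np.arange(.1,.3,.004)); print(c,[(round(a,3),n) for a,n in zip(e,h) if n>15])
    for nm,ctr,R,zl in(("handle",(.576,.0185),.045,(.225,.27)),("boss",(.514,.068),.022,(.198,.225)),):
        m=(np.hypot(P[...,0]-ctr[0],P[...,1]-ctr[1])<R)&(P[...,2]>zl[0])&(P[...,2]<zl[1]); Q=P[m]
        if len(Q)>5:
            cc,sz,an=cv2.minAreaRect(Q[:,:2].astype(np.float32)*1000); _,S,V=np.linalg.svd(Q[:,:2]-Q[:,:2].mean(0),full_matrices=False)
            print(nm,len(Q),Q.mean(0),np.percentile(Q[:,2],[5,50,95]),cc,sz,an,"axis",np.degrees(np.arctan2(V[0,1],V[0,0])))
    for q in("jaw","handle_grip","boss_top"):
        for r in models.outline_of(c,q)[:1]: print(q,r["confidence"],r["bbox"],r["region"].sum())
cv2.imwrite("pics/crop0.png",np.hstack(out))
E
```

```text
top [(np.float64(0.132), np.int64(20)), (np.float64(0.136), np.int64(30)), (np.float64(0.14), np.int64(42)), (np.float64(0.144), np.int64(46)), (np.float64(0.148), np.int64(44)), (np.float64(0.152), np.int64(260)), (np.float64(0.156), np.int64(237)), (np.float64(0.16), np.int64(64)), (np.float64(0.164), np.int64(33)), (np.float64(0.168), np.int64(32)), (np.float64(0.172), np.int64(109)), (np.float64(0.176), np.int64(191)), (np.float64(0.18), np.int64(18)), (np.float64(0.192), np.int64(33)), (np.float64(0.196), np.int64(137)), (np.float64(0.2), np.int64(49)), (np.float64(0.204), np.int64(115)), (np.float64(0.208), np.int64(34)), (np.float64(0.232), np.int64(16)), (np.float64(0.236), np.int64(17)), (np.float64(0.24), np.int64(19)), (np.float64(0.244), np.int64(25)), (np.float64(0.248), np.int64(183)), (np.float64(0.252), np.int64(57))]
handle 337 [0.5757 0.0205 0.2474] [0.2315 0.2501 0.2532] (575.860595703125, 20.993934631347656) (16.410690307617188, 55.27273941040039) 19.021015167236328 axis -71.59781956224205
boss 163 [0.5101 0.0686 0.2064] [0.2029 0.2067 0.2088] (509.9936218261719, 
[... 1106 characters left out ...]
64(18)), (np.float64(0.228), np.int64(19)), (np.float64(0.232), np.int64(39)), (np.float64(0.236), np.int64(41)), (np.float64(0.24), np.int64(39)), (np.float64(0.244), np.int64(46)), (np.float64(0.248), np.int64(70))]
handle 268 [0.5742 0.0162 0.2417] [0.229  0.2426 0.2509] (574.225830078125, 19.9595947265625) (15.50635051727295, 57.7673454284668) 23.083988189697266 axis -68.14809381620452
boss 80 [0.5075 0.0645 0.2039] [0.1989 0.205  0.2073] (508.6446228027344, 67.19247436523438) (23.81928062438965, 21.72295570373535) 49.146270751953125 axis -77.29453421575006
jaw 0.57 [246.5, 168.0, 77.3, 60.4] 2092
handle_grip 0.96 [271.9, 167.5, 24.1, 64.2] 523
boss_top 0.49 [236.0, 165.5, 7.6, 31.4] 258
```

View pics/crop0.png

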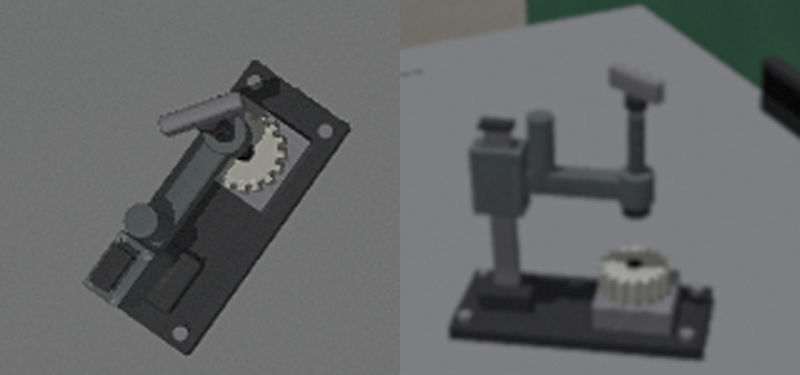

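View pics/top0.png

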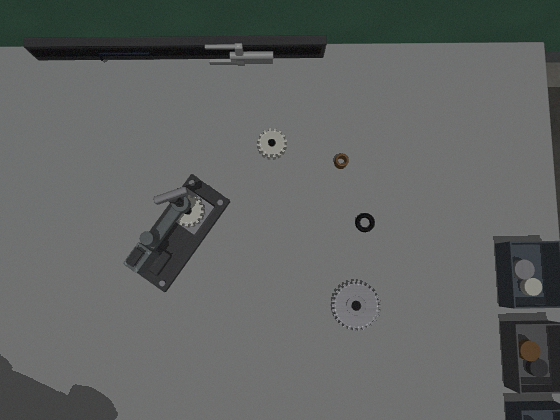

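The crops show the sleeve and bar at the lower left of the top view and the boss at about (150,237) px. The T-handle is at about (171,196) px, with its long axis near 110° in the world. The boss-to-screw distance measures 82 mm and the heights are consistent, so I'm moving over the boss with the fingers shut and tool x along the arm.

Emit:
jog_arm(plan="0 0 6.2 0 0 0 255; 0 0 6.2 0 0 0 255; 0 0 6.3 0 0 0 255; 0 0 0 -3.4 -1 0 255; 0 0 0 -3.4 -1 0 255; 0 0 0 -3.4 -1 0 255; 0 0 0 -3.4 -1 0 255; 0 0 0 -3.4 -1 0 255; 0 0 0 -3.4 -1 0 255; 0 0 0 -3.4 -1 0 255", grip_force=60)

```text
time_s: 2.33
position: [0.3243, 0.3185, 0.2315]
tool_rot: [[-0.793, 0.609, 0.0], [0.609, 0.793, 0.0], [-0.0, 0.001, -1.0]]
ft_force: [1.3, 0.6, 0.4]
grip_width: -0.0002
gripper_force: 0.0
```

Emit:
jog_arm(plan="0 0 0 -3.4 -1 0 255; 0 0 0 -3.4 -1 0 255; 0 0 0 -3.4 -1 0 255; 0 0 0 -3.4 -1 0 255; 0 0 0 -3.4 -1 0 255; 0 0 0 -3.4 -1 0 255; 0 0 0 -3.4 -1 0 255; 0 0 0 -3.4 -1 0 255; 0 0 0 0 0 0 255; 0 0 0 0 0 0 255")

```text
time_s: 3.17
position: [0.4912, 0.0896, 0.231]
tool_rot: [[-0.791, 0.612, -0.001], [0.612, 0.791, 0.0], [0.0, -0.0, -1.0]]
ft_force: [0.3, 0.3, 0.3]
grip_width: -0.0003
gripper_force: 0.0
```

Emit:
jog_arm(plan="0 0 0 -1.4 -0.28 0 255; 0 0 0 -1.4 -0.28 0 255; 0 0 0 0 0 0.8 255; 0 0 0 0 0 0.5 255; 0 0 0 0 0 0.3 255; 0 0 0 0 0 0 255; 0 0 0 0 0 0 255")

```text
time_s: 3.75
position: [0.5091, 0.0697, 0.2152]
tool_rot: [[-0.793, 0.609, -0.0], [0.609, 0.793, 0.0], [0.0, -0.0, -1.0]]
ft_force: [-0.0, -0.1, -0.6]
grip_width: -0.0001
gripper_force: 0.0
```

```bash
python3 - <<'E'
from h import *
s=env.observe(); print(s["position"],s["ft_force"],s["wrist_torque"])
im=imaging.get_image("side"); a=im["pixels"][110:260,180:340,::-1]
b=imaging.get_image("top")["pixels"][150:300,90:250,::-1]
cv2.imwrite("pics/c1.png",np.hstack([cv2.resize(i,(400,375),interpolation=cv2.INTER_CUBIC) for i in(b,a)]))
E
```

```text
[0.5090935  0.06973949 0.21521507] [-0.04107653 -0.1223995  -0.60840219] [-0.00361213  0.00672529 -0.01735962]
```

View pics/c1.png

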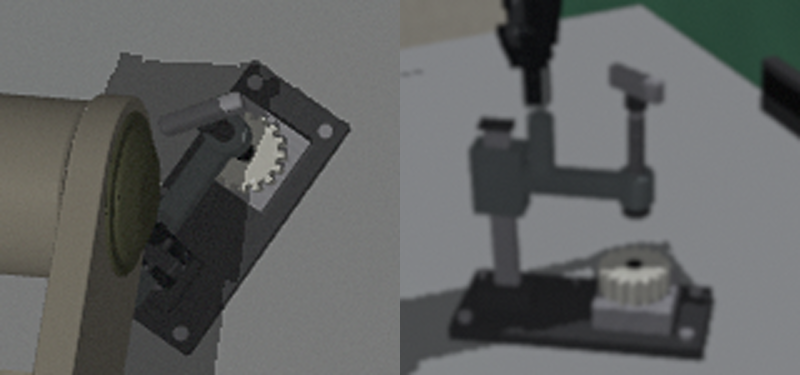

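The shut fingers stand centred over the boss (side crop about (540,100)), so I'm pressing down in small steps.

Emit:
jog_arm(plan="0 0 0 0 0 0.3 255; 0 0 0 0 0 0.2 255; 0 0 0 0 0 0.2 255; 0 0 0 0 0 0.2 255; 0 0 0 0 0 0.2 255; 0 0 0 0 0 0.2 255; 0 0 0 0 0 0.2 255; 0 0 0 0 0 0.2 255; 0 0 0 0 0 0.2 255; 0 0 0 0 0 0.2 255")

```text
time_s: 4.68
position: [0.5095, 0.0693, 0.1942]
tool_rot: [[-0.793, 0.609, 0.0], [0.609, 0.793, -0.0], [-0.0, 0.0, -1.0]]
ft_force: [0.8, 0.1, 4.0]
grip_width: 0.0
gripper_force: 1.6
```

Emit:
jog_arm(plan="0 0 0 0 0 0.2 255; 0 0 0 0 0 0.2 255; 0 0 0 0 0 0.2 255; 0 0 0 0 0 0.2 255; 0 0 0 0 0 0.2 255; 0 0 0 0 0 0.2 255")

```text
time_s: 5.18
position: [0.5094, 0.0693, 0.1821]
tool_rot: [[-0.793, 0.609, 0.0], [0.609, 0.793, -0.0], [-0.0, 0.0, -1.0]]
ft_force: [0.9, -1.1, 2.6]
grip_width: -0.0001
gripper_force: 1.6
```

```bash
python3 - <<'E'
from h import *
np.set_printoptions(precision=4,suppress=True)
s=env.observe(); print(s["position"],s["ft_force"],s["wrist_torque"])
im=imaging.get_image("side"); a=im["pixels"][110:260,180:340,::-1]
for q in("handle_grip","screw","boss_top"):
    for r in models.tip_of("side",q)[:1]: print(q,r["confidence"],r["at"],at_depth(im,r["at"],dep(im,r["at"])))
cv2.imwrite("pics/c2.png",cv2.resize(a,(640,600),interpolation=cv2.INTER_CUBIC))
E
```

```text
[0.5094 0.0693 0.1821] [ 0.9328 -1.0521  2.5665] [-0.0694 -0.0309  0.0347]
handle_grip 0.95 [276.9, 156.5] [0.5755 0.0051 0.2168]
screw 0.8 [276.1, 185.2] [0.579  0.0165 0.143 ]
boss_top 0.8 [234.5, 163.3] [0.5029 0.0585 0.1941]
```

View pics/c2.png

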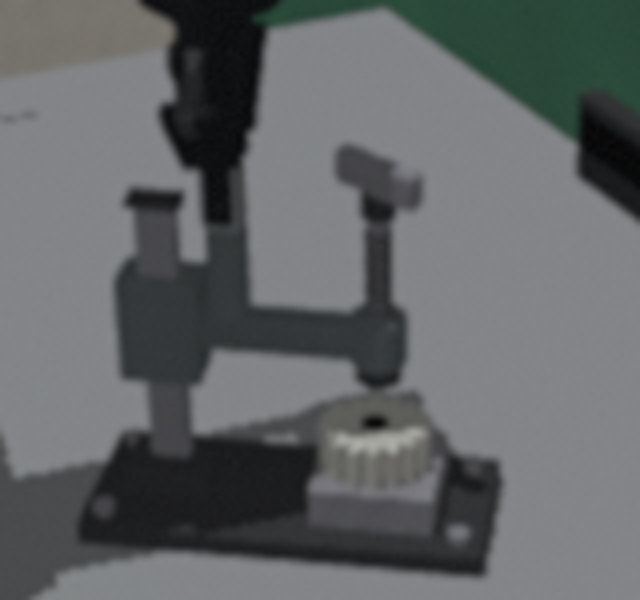

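The jaw has slid about 24 mm, and the foot (crop about (378,383)) is still clear of the pinion top (about (375,420)), by roughly 15–20 mm.

Emit:
jog_arm(plan="0 0 0 0 0 0.2 255; 0 0 0 0 0 0.2 255; 0 0 0 0 0 0.2 255; 0 0 0 0 0 0.2 255; 0 0 0 0 0 0.1 255")

```text
time_s: 5.8
position: [0.5093, 0.0694, 0.173]
tool_rot: [[-0.793, 0.609, -0.0], [0.609, 0.793, 0.0], [0.0, -0.0, -1.0]]
ft_force: [0.4, -0.5, 1.8]
grip_width: -0.0002
gripper_force: 1.5
```

Emit:
jog_arm(plan="0 0 0 0 0 0.1 255; 0 0 0 0 0 0.1 255; 0 0 0 0 0 0.1 255")

```text
time_s: 6.05
position: [0.5094, 0.0694, 0.1703]
tool_rot: [[-0.793, 0.609, 0.0], [0.609, 0.793, 0.0], [-0.0, 0.0, -1.0]]
ft_force: [-0.1, 0.1, 2.7]
grip_width: -0.0003
gripper_force: 1.5
```

Emit:
jog_arm(plan="0 0 0 0 0 0.1 255; 0 0 0 0 0 0.1 255; 0 0 0 0 0 0.1 255")

```text
time_s: 6.3
position: [0.5094, 0.0694, 0.1673]
tool_rot: [[-0.793, 0.609, 0.0], [0.609, 0.793, -0.0], [-0.0, 0.0, -1.0]]
ft_force: [-0.7, 0.0, 3.6]
grip_width: -0.0003
gripper_force: 1.5
```

Emit:
jog_arm(plan="0 0 0 0 0 0.1 255; 0 0 0 0 0 0.1 255; 0 0 0 0 0 0.1 255")

```text
time_s: 6.55
position: [0.5094, 0.0693, 0.1642]
tool_rot: [[-0.793, 0.609, 0.0], [0.609, 0.793, 0.0], [0.0, 0.0, -1.0]]
ft_force: [-0.1, 0.3, 3.2]
grip_width: 0.0002
gripper_force: 1.5
```

Emit:
jog_arm(plan="0 0 0 0 0 0.1 255; 0 0 0 0 0 0.1 255")

```text
time_s: 6.72
position: [0.5094, 0.0693, 0.1622]
tool_rot: [[-0.793, 0.609, 0.0], [0.609, 0.793, 0.0], [-0.0, 0.0, -1.0]]
ft_force: [0.0, -0.4, 3.6]
grip_width: 0.0001
gripper_force: 1.5
```

Emit:
jog_arm(plan="0 0 0 0 0 0.1 255; 0 0 0 0 0 0.1 255")

```text
time_s: 6.88
position: [0.5094, 0.0693, 0.1602]
tool_rot: [[-0.793, 0.609, 0.0], [0.609, 0.793, 0.0], [-0.0, 0.0, -1.0]]
ft_force: [-0.5, -0.2, 3.5]
grip_width: 0.0001
gripper_force: 1.5
```

Emit:
jog_arm(plan="0 0 0 0 0 0.1 255; 0 0 0 0 0 0.1 255")

```text
time_s: 7.05
position: [0.5094, 0.0693, 0.1582]
tool_rot: [[-0.793, 0.609, -0.0], [0.609, 0.793, 0.0], [0.0, -0.0, -1.0]]
ft_force: [0.4, 0.4, 2.9]
grip_width: 0.0001
gripper_force: 1.5
```

Emit:
jog_arm(plan="0 0 0 0 0 0.1 255; 0 0 0 0 0 0.1 255")

```text
time_s: 7.22
position: [0.5094, 0.0694, 0.1562]
tool_rot: [[-0.793, 0.609, -0.0], [0.609, 0.793, -0.0], [0.0, -0.0, -1.0]]
ft_force: [-1.3, -0.5, 3.2]
grip_width: 0.0
gripper_force: 1.5
```

Emit:
jog_arm(plan="0 0 0 0 0 0.05 255; 0 0 0 0 0 0.05 255")

```text
time_s: 7.38
position: [0.5094, 0.0693, 0.1552]
tool_rot: [[-0.793, 0.609, -0.0], [0.609, 0.793, 0.0], [0.0, -0.0, -1.0]]
ft_force: [-0.1, 0.4, 3.0]
grip_width: 0.0
gripper_force: 1.5
```

Emit:
jog_arm(plan="0 0 0 0 0 0.05 255; 0 0 0 0 0 0.05 255")

```text
time_s: 7.55
position: [0.5094, 0.0693, 0.1543]
tool_rot: [[-0.793, 0.609, -0.0], [0.609, 0.793, 0.0], [0.0, -0.0, -1.0]]
ft_force: [-1.0, 0.8, 3.5]
grip_width: -0.0
gripper_force: 2.1
```

Emit:
jog_arm(plan="0 0 0 0 0 0.05 255; 0 0 0 0 0 0.05 255; 0 0 0 0 0 0.05 255")

```text
time_s: 7.8
position: [0.509, 0.0697, 0.1532]
tool_rot: [[-0.793, 0.609, -0.0], [0.609, 0.793, 0.001], [0.001, 0.0, -1.0]]
ft_force: [-5.3, 1.8, 10.1]
grip_width: -0.0002
gripper_force: 5.2
```

Emit:
jog_arm(plan="0 0 0 0 0 0.05 255; 0 0 0 0 0 0.05 255; 0 0 0 0 0 0.05 255")

```text
time_s: 8.05
position: [0.5087, 0.07, 0.1523]
tool_rot: [[-0.793, 0.609, -0.001], [0.609, 0.793, 0.001], [0.001, 0.001, -1.0]]
ft_force: [-8.5, 4.1, 17.5]
grip_width: 0.0002
gripper_force: 8.4
```

Emit:
jog_arm(plan="0 0 0 0 0 0.05 255; 0 0 0 0 0 0.05 255")

```text
time_s: 8.22
position: [0.5084, 0.0703, 0.1516]
tool_rot: [[-0.793, 0.609, -0.001], [0.609, 0.793, 0.002], [0.002, 0.001, -1.0]]
ft_force: [-10.3, 5.7, 19.6]
grip_width: -0.0001
gripper_force: 10.0
```

The boss top moves towards the bar as the arm tilts, so I'm following it to relieve the sideways load.

Emit:
jog_arm(plan="0 0 0 0.05 0 0 255; 0 0 0 0.05 0 0 255")

```text
time_s: 8.38
position: [0.5081, 0.0705, 0.1514]
tool_rot: [[-0.793, 0.609, 0.0], [0.609, 0.793, 0.001], [0.0, 0.001, -1.0]]
ft_force: [-5.1, 1.7, 12.8]
grip_width: 0.0001
gripper_force: 6.4
```

```bash
python3 - <<'E'
from h import *
np.set_printoptions(precision=4,suppress=True)
s=env.observe(); print(s["position"],s["ft_force"],s["wrist_torque"])
im=imaging.get_image("side"); a=im["pixels"][125:260,190:334,::-1]
cv2.imwrite("pics/c3.png",cv2.resize(a,(640,600),interpolation=cv2.INTER_CUBIC))
E
```

```text
[0.5081 0.0705 0.1514] [-5.0555  1.6939 12.7589] [0.2664 0.7942 0.0141]
```

View pics/c3.png

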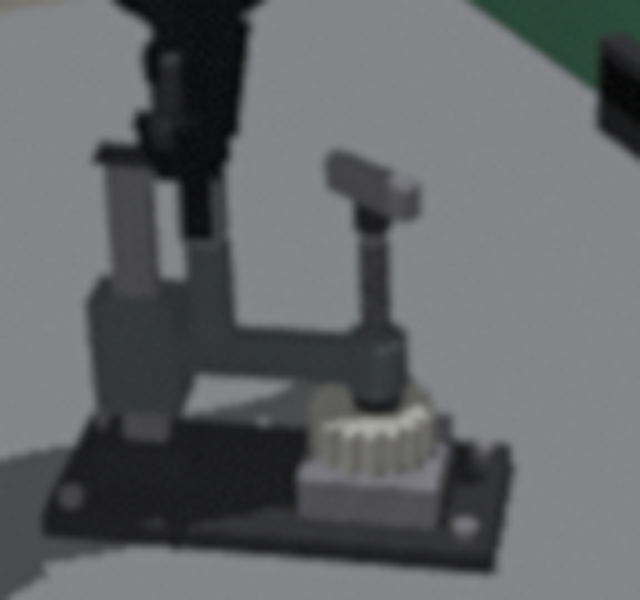

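The foot now stands on the pinion (crop about (378,402)). I'll press on to about 20 N while following the tilt.

Emit:
jog_arm(plan="0 0 0 0.03 0 0.05 255; 0 0 0 0.03 0 0.05 255")

```text
time_s: 8.6
position: [0.5079, 0.0708, 0.1507]
tool_rot: [[-0.793, 0.609, 0.001], [0.609, 0.793, 0.0], [-0.0, 0.001, -1.0]]
ft_force: [-7.0, 2.5, 20.1]
grip_width: 0.0003
gripper_force: 9.9
```

Emit:
jog_arm(plan="0 0 0 0.02 0 0.05 255; 0 0 0 0.02 0 0.03 255")

```text
time_s: 8.77
position: [0.5079, 0.0709, 0.1505]
tool_rot: [[-0.793, 0.609, 0.002], [0.609, 0.793, 0.0], [-0.002, 0.001, -1.0]]
ft_force: [-7.1, 1.9, 22.8]
grip_width: -0.0002
gripper_force: 11.6
```

Emit:
jog_arm(plan="0 0 0 0 0 0 255; 0 0 0 0 0 0 255; 0 0 0 0 0 0 255")

```text
time_s: 9.02
position: [0.5078, 0.0709, 0.1505]
tool_rot: [[-0.793, 0.609, 0.002], [0.609, 0.793, 0.0], [-0.002, 0.001, -1.0]]
ft_force: [-5.5, 1.5, 21.6]
grip_width: 0.0001
gripper_force: 10.7
```

Emit:
jog_arm(plan="0 0 0 0 0 -0.1 255; 0 0 0 0 0 -0.2 255; 0 0 0 0 0 -0.5 255; 0 0 0 0 0 -2 255; 0 0 0 0 0 -3 255; 0 0 0 0 0 -3 255; 0 0 0 0 0 -1.5 255; 0 0 0 0 0 0 0")

```text
time_s: 9.68
position: [0.5089, 0.0705, 0.2548]
tool_rot: [[-0.793, 0.609, 0.006], [0.609, 0.793, -0.001], [-0.005, 0.003, -1.0]]
ft_force: [-0.2, -0.5, -0.1]
grip_width: 0.0106
gripper_force: 0.0
```

```bash
python3 - <<'E'
from h import *
np.set_printoptions(precision=4,suppress=True)
for c in("side","top"):
    im=imaging.get_image(c); P=cloud(im)
    for q in("handle_grip","screw","boss_top","pinion"):
        for r in models.tip_of(c,q)[:1]: print(c,q,round(r["confidence"],2),r["at"],at_depth(im,r["at"],dep(im,r["at"])))
    m=(np.hypot(P[...,0]-.575,P[...,1]-.019)<.036)&(P[...,2]>.172)&(P[...,2]<.203); Q=P[m]
    if len(Q)>20: print("handle",len(Q),Q.mean(0),np.percentile(Q[:,2],[5,50,95]),cv2.minAreaRect(Q[:,:2].astype(np.float32)*1000))
    m=(np.hypot(P[...,0]-.5079,P[...,1]-.0705)<.025)&(P[...,2]>.13)&(P[...,2]<.17); print("boss",P[m].mean(0),np.percentile(P[m][:,2],[50,95]))
    # tilt of arm top: points along arm
    d=np.array([-.793,.609]); u=(P[...,:2]-[.575,.019])@d; w=(P[...,:2]-[.575,.019])@[.609,.793]
    m=(u>.0)&(u<.066)&(np.abs(w)<.007)&(P[...,2]>.085)&(P[...,2]<.13)
    if m.sum()>20: print("arm slope",np.polyfit(u[m],P[...,2][m],1),m.sum())
    if c=="side": cv2.imwrite("pics/c4.png",cv2.resize(im["pixels"][125:260,190:334,::-1],(640,600),interpolation=cv2.INTER_CUBIC))
s=env.observe(); print(s["position"],s["ft_force"],s["q"])
E
```

```text
side handle_grip 0.93 [272.5, 167.3] [0.5712 0.0173 0.1875]
side screw 0.6 [273.1, 194.5] [0.5716 0.0165 0.1219]
side boss_top 0.54 [272.0, 197.7] [0.5702 0.0191 0.1129]
side pinion 0.7 [271.8, 223.7] [ 0.5591 -0.0009  0.0602]
handle 247 [0.5716 0.018  0.1885] [0.1754 0.1896 0.1977] ((571.9149169921875, 21.089298248291016), (17.321060180664062, 57.826969146728516), 16.466148376464844)
boss [0.5049 0.0658 0.1439] [0.1446 0.1524]
arm slope [-0.2799  0.1105] 163
top handle_grip 0.55 [177.0, 198.6] [0.5782 0.0196 0.1972]
top screw 0.92 [185.4, 206.3] [0.5733 0.0158 0.133 ]
top boss_top 0.58 [153.2, 239.6] [0.5112 0.0698 0.1518]
top pinion 0.63 [187.4, 214.4] [0.5618 0.0169 0.1031]
handle 292 [0.5736 0.022  0.1942] [0.1785 0.1967 0.2001] ((575.1347045898438, 23.42558479309082), (18.85847282409668, 55.77872085571289), 10.943047523498535)
boss [0.5114 0.0651 0.1479] [0.15   0.1543]
arm slope [-0.1332  0.1066] 257
[0.5077 0.0706 0.2511] [ 0.0385 -0.3599  0.609 ] [ -5.3395  17.2428  77.9774   0.0011  84.8315 -57.8003]
```

View pics/c4.png

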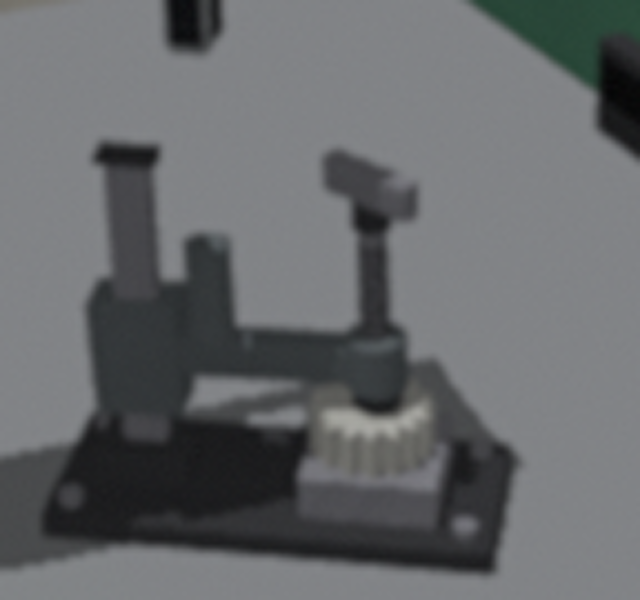

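The jaw is bound and tilted, with the foot on the pinion at crop about (378,402). Next I'll measure the handle's top face more closely.

```bash
python3 - <<'E'
from h import *
np.set_printoptions(precision=4,suppress=True)
for c in("top","side"):
    im=imaging.get_image(c); P=cloud(im)
    for z0 in(.190,.193,.195):
        m=(np.hypot(P[...,0]-.575,P[...,1]-.019)<.036)&(P[...,2]>z0)&(P[...,2]<.206); Q=P[m]
        if len(Q)<15: continue
        _,S,V=np.linalg.svd(Q[:,:2]-Q[:,:2].mean(0),full_matrices=False); print(c,z0,len(Q),Q.mean(0),cv2.minAreaRect(Q[:,:2].astype(np.float32)*1000),np.degrees(np.arctan2(V[0,1],V[0,0])))
E
```

```text
top 0.19 240 [0.5743 0.0228 0.1968] ((574.6377563476562, 23.483314514160156), (12.42049789428711, 56.211769104003906), 18.668827056884766) -71.27869247224557
top 0.193 225 [0.5745 0.023  0.1971] ((574.6773681640625, 23.303932189941406), (12.395246505737305, 55.85371017456055), 18.589828491210938) -71.1105804516091
top 0.195 194 [0.575  0.0219 0.1976] ((574.8184814453125, 22.806615829467773), (12.257209777832031, 53.9241828918457), 19.02450942993164) -70.84900206971696
side 0.19 120 [0.5726 0.0188 0.1949] ((573.02294921875, 21.730865478515625), (13.27105712890625, 55.62743377685547), 16.73028564453125) -71.08075241022537
side 0.193 90 [0.5728 0.0202 0.196 ] ((572.9723510742188, 21.71236801147461), (13.241969108581543, 55.61387634277344), 16.583789825439453) -71.488971585048
side 0.195 66 [0.5741 0.0189 0.1968] ((573.128662109375, 21.18756866455078), (13.241969108581543, 54.51871871948242), 16.583789825439453) -73.71721230143756
```

Emit:
jog_arm(plan="0 0 6.7 0 0 0 0; 0 0 6.7 0 0 0 0; 0 0 6.7 0 0 0 0; 0 0 6.7 0 0 0 0; 0 0 6.6 0 0 0 0; 0 0 0 -2.25 1.56 0 0; 0 0 0 -2.25 1.56 0 0; 0 0 0 -2.25 1.56 0 0; 0 0 0 0 0 0 0; 0 0 0 0 0 0 0")

```text
time_s: 11.12
position: [0.5746, 0.0213, 0.2508]
tool_rot: [[-0.325, 0.946, -0.001], [0.946, 0.325, 0.0], [0.001, -0.001, -1.0]]
ft_force: [-0.2, 0.3, -0.8]
grip_width: 0.0853
gripper_force: 0.0
```

Emit:
jog_arm(plan="0 0 0 0.1 0 2.5 0; 0 0 0 0 0 2.5 0; 0 0 0 0 0 1.5 0; 0 0 0 0 0 1 0; 0 0 0 0 0 0 0; 0 0 0 0 0 0 120; 0 0 0 0 0 0 120; 0 0 0 0 0 0 120; 0 0 0 0 0 0 120; 0 0 0 0 0 0 120", grip_force=30)

```text
time_s: 11.95
position: [0.5739, 0.023, 0.1771]
tool_rot: [[-0.327, 0.945, 0.001], [0.945, 0.327, -0.0], [-0.001, 0.001, -1.0]]
ft_force: [0.5, -0.4, 0.2]
grip_width: 0.0451
gripper_force: 0.0
```

Emit:
jog_arm(plan="0 0 0 0 0 0 180; 0 0 0 0 0 0 190; 0 0 0 0 0 0 200; 0 0 0 0 0 0 210; 0 0 0 0 0 0 215; 0 0 0 0 0 0 255; 0 0 0 0 0 0 255; 0 0 0 0 0 0 255")

```text
time_s: 12.62
position: [0.5748, 0.0232, 0.1778]
tool_rot: [[-0.326, 0.945, 0.004], [0.945, 0.326, 0.0], [-0.001, 0.004, -1.0]]
ft_force: [1.8, 0.9, 5.3]
grip_width: 0.0113
gripper_force: 34.0
```

```bash
python3 - <<'E'
from h import *
s=env.observe(); print(s["position"],s["ft_force"],s["wrist_torque"],s["grip_width"],s["gripper_force"],s["q"])
im=imaging.get_image("side")
cv2.imwrite("pics/c5.png",cv2.resize(im["pixels"][125:260,190:334,::-1],(640,600),interpolation=cv2.INTER_CUBIC))
E
```

```text
[0.57478589 0.02318718 0.17782288] [1.82955857 0.85557478 5.30805135] [ 0.30084069 -0.63772469 -0.19101817] 0.011282309314565822 34.01727305055829 [-9.49960890e+00  2.66570091e+01  7.55400039e+01  5.29440927e-02
  7.75832485e+01 -2.85589618e+01]
```

View pics/c5.png

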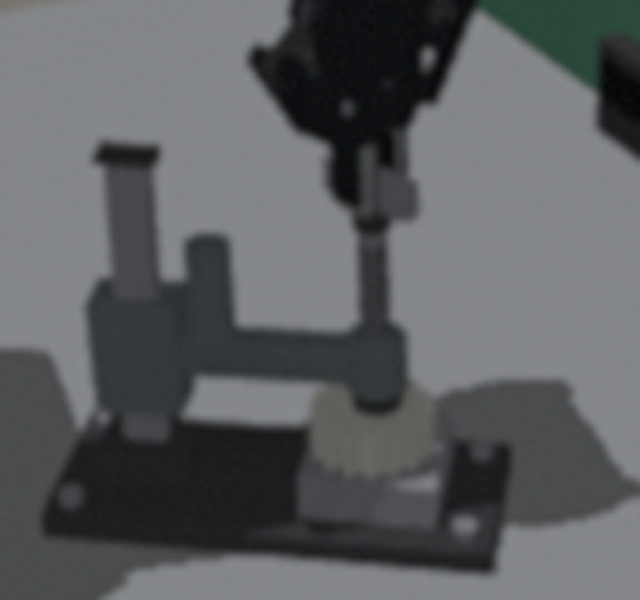

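The gripper holds the handle squarely (crop about (385,190), opening 11.3 mm). I'll relieve the vertical load and start turning.

Emit:
jog_arm(plan="0 0 0 0 0 -0.06 255; 0 0 4 0 0 0 255; 0 0 6 0 0 0 255; 0 0 6 0 0 0 255; 0 0 6 0 0 0 255; 0 0 6 0 0 0 255; 0 0 0 0 0 0 255", grip_force=50)

```text
time_s: 13.25
position: [0.5743, 0.0229, 0.1777]
tool_rot: [[0.159, 0.987, 0.002], [0.987, -0.159, -0.0], [-0.0, 0.002, -1.0]]
ft_force: [1.7, 0.5, 4.6]
grip_width: 0.0111
gripper_force: 55.0
```

```bash
python3 -c "
from h import *
s=env.observe(); print(s['position'],s['ft_force'],s['wrist_torque'],s['grip_width'],s['q'])"
```

```text
[0.57432001 0.02291969 0.17774219] [1.72204368 0.53077466 4.57933713] [-0.06666596 -0.74317969 -0.17103457] 0.011063655828924547 [-9.51034901e+00  2.66597573e+01  7.55493451e+01 -6.54550528e-04
  7.76653858e+01 -3.73010552e-01]
```

Emit:
jog_arm(plan="0 0 6 0 0 0 255; 0 0 6 0 0 0 255; 0 0 6 0 0 0 255; 0 0 6 0 0 0 255; 0 0 6 0 0 0 255; 0 0 6 0 0 -0.03 255; 0 0 0 0 0 0 255")

```text
time_s: 13.83
position: [0.5741, 0.023, 0.1776]
tool_rot: [[0.707, 0.708, 0.001], [0.708, -0.707, -0.0], [0.001, 0.001, -1.0]]
ft_force: [-0.5, 1.1, 0.9]
grip_width: 0.0108
gripper_force: 58.5
```

```bash
python3 -c "
from h import *
s=env.observe(); print(s['position'],s['ft_force'],s['wrist_torque'],s['grip_width'],s['q'])"
```

```text
[0.57408202 0.02296613 0.17757226] [-0.48246221  1.1486952   0.94967241] [-0.26530036 -1.12355391 -0.11726168] 0.010760062482225349 [-9.50537465e+00  2.66691032e+01  7.55632356e+01 -1.02972619e-02
  7.76954498e+01  3.54497011e+01]
```

Emit:
jog_arm(plan="0 0 6 0 0 0 255; 0 0 6 0 0 0 255; 0 0 6 0 0 0 255; 0 0 6 0 0 0 255; 0 0 6 0 0 0 255; 0 0 0 0 0 0 255")

```text
time_s: 14.33
position: [0.5736, 0.023, 0.1774]
tool_rot: [[0.965, 0.262, -0.0], [0.262, -0.965, -0.0], [-0.0, 0.0, -1.0]]
ft_force: [-0.6, 1.1, 0.5]
grip_width: 0.0111
gripper_force: 59.1
```

```bash
python3 -c "
from h import *
s=env.observe(); print(s['position'],s['ft_force'],s['wrist_torque'],s['grip_width'],s['q'])"
```

```text
[0.57359949 0.0230157  0.17741716] [-0.6276398   1.13044631  0.49879872] [-0.34043616 -0.59451167  0.03236734] 0.011088054418314786 [-9.50505401e+00  2.66691104e+01  7.55908758e+01 -1.80233655e-02
  7.77565873e+01  6.53305817e+01]
```

```bash
python3 - <<'E'
from h import *
im=imaging.get_image("side")
t=imaging.get_image("top")
a=cv2.resize(im["pixels"][125:260,190:334,::-1],(400,375),interpolation=cv2.INTER_CUBIC)
b=cv2.resize(t["pixels"][150:300,90:250,::-1],(400,375),interpolation=cv2.INTER_CUBIC)
cv2.imwrite("pics/c6.png",np.hstack([b,a]))
for _ in range(3): s=env.observe(); print(s["wrist_torque"],s["joint_efforts"])
E
```

```text
[-0.30180409 -0.49006636 -0.08609783] [-7.25332964e-01 -4.65145111e+01 -2.10517699e+01  5.31339983e-02
  5.14580738e-01  4.18751466e-02]
[-0.30180409 -0.49006636 -0.08609783] [-7.25332964e-01 -4.65145111e+01 -2.10517699e+01  5.31339983e-02
  5.14580738e-01  4.18751466e-02]
[-0.30180409 -0.49006636 -0.08609783] [-7.25332964e-01 -4.65145111e+01 -2.10517699e+01  5.31339983e-02
  5.14580738e-01  4.18751466e-02]
```

View pics/c6.png

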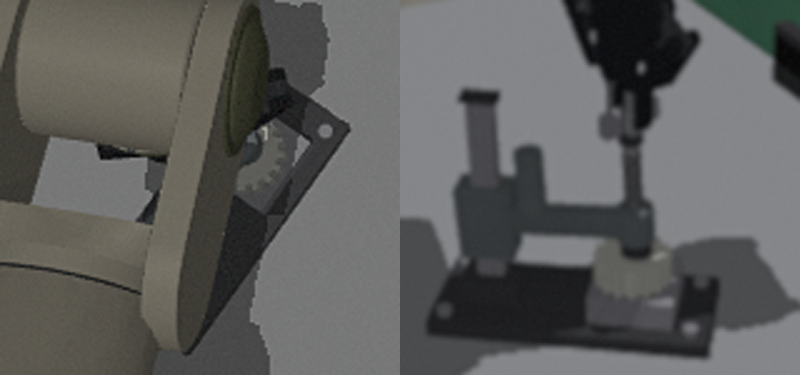

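The handle end now shows to the left of the fingers (side crop about (608,125)), so it has turned with the gripper by about 94°. The remaining ~28° follows.

Emit:
jog_arm(plan="0 0 6 0 0 0 255; 0 0 6 0 0 0 255; 0 0 6 0 0 0 255; 0 0 6 0 0 0 255; 0 0 4 0 0 0 255; 0 0 0 0 0 0 255; 0 0 0 0 0 0 255; 0 0 0 0 0 0 255; 0 0 0 0 0 0 255")

```text
time_s: 15.18
position: [0.5733, 0.0232, 0.1773]
tool_rot: [[0.975, -0.221, -0.001], [-0.221, -0.975, 0.0], [-0.001, -0.0, -1.0]]
ft_force: [-3.1, 2.8, 2.3]
grip_width: 0.011
gripper_force: 55.7
```

```bash
python3 -c "
from h import *
s=env.observe(); print(s['position'],s['ft_force'],s['wrist_torque'],s['grip_width'],s['q'])"
```

```text
[0.57327129 0.02317139 0.17726291] [-3.06910869  2.83320961  2.3076343 ] [-0.01402959  0.29623419  0.0723652 ] 0.011037742515330014 [-9.50530721e+00  2.66719625e+01  7.56134674e+01  5.16257022e-03
  7.77970068e+01  9.32631877e+01]
```

Emit:
jog_arm(plan="0 0 0 0 0 0 200; 0 0 0 0 0 0 150; 0 0 0 0 0 0 100; 0 0 0 0 0 0 50; 0 0 0 0 0 0 50; 0 0 0 0 0 0 50; 0 0 0 0 0 0 50; 0 0 0 0 0 -1 50; 0 0 0 0 0 -2.5 50; 0 0 0 0 0 -3 50")

```text
time_s: 16.02
position: [0.5731, 0.0231, 0.2426]
tool_rot: [[0.975, -0.224, -0.003], [-0.224, -0.975, 0.001], [-0.003, 0.0, -1.0]]
ft_force: [-0.2, 0.8, -0.2]
grip_width: 0.0685
gripper_force: 0.0
```

Emit:
jog_arm(plan="0 0 0 0 0 -3 50; 0 0 0 0 0 -3 50; 0 0 0 -4 0 0 50; 0 0 0 -4 0 0 50; 0 0 0 -4 0 0 50; 0 0 0 -4 0 0 50; 0 0 0 -4 0 0 50; 0 0 0 -2 0 0 50; 0 0 0 0 0 0 50; 0 0 0 0 0 0 50")

```text
time_s: 16.85
position: [0.359, 0.0724, 0.3036]
tool_rot: [[0.975, -0.223, 0.003], [-0.223, -0.975, -0.0], [0.003, -0.0, -1.0]]
ft_force: [0.1, -0.8, 0.1]
grip_width: 0.0687
gripper_force: 0.0
```

```bash
python3 - <<'E'
from h import *
np.set_printoptions(precision=4,suppress=True)
s=env.observe(); print(s["time_s"],s["position"],s["ft_force"])
im=imaging.get_image("side"); P=cloud(im)
m=(np.hypot(P[...,0]-.574,P[...,1]-.02)<.036)&(P[...,2]>.19)&(P[...,2]<.206); Q=P[m]
if len(Q)>15: print(Q.mean(0),cv2.minAreaRect(Q[:,:2].astype(np.float32)*1000))
cv2.imwrite("pics/c7.png",cv2.resize(im["pixels"][125:260,190:334,::-1],(640,600),interpolation=cv2.INTER_CUBIC))
E
```

```text
16.85 [0.359  0.0724 0.3036] [ 0.0874 -0.8144  0.0574]
[0.5718 0.0211 0.1942] ((571.18408203125, 23.05165672302246), (12.410235404968262, 54.288673400878906), 77.30013275146484)
```

View pics/c7.png

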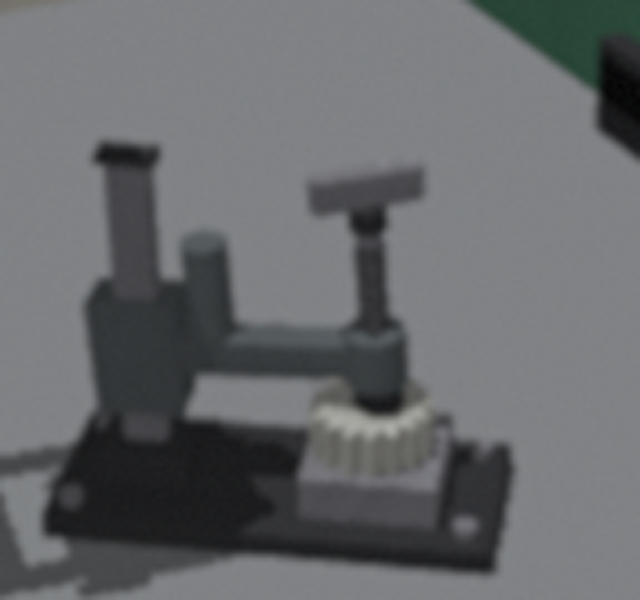

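The handle turned about 121° (from 109° to −12.7°). The arm is visibly tilted, the pinion is still in place, and the gripper is clear, so I'm handing in.

```bash
python3 -c "
from rig import job
print(job.close_job())"
```

```text
the job is handed in; nothing more can be done
None
```

I slid the jaw down until it bound at about 22 N, turned the T-handle about 121° clockwise, let go and handed the job in at about 17 s; the judge gave no verdict, and neither the clamping force nor the tilt was measured directly.

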